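# Close up the resistance box

### The arm

A 6-joint arm with a two-finger parallel gripper is mounted at the origin on the work surface. World frame = base frame: x ahead of the robot, y to its left, z up, the work surface at z = 0. Lengths are in m, angles in rad, forces in N, time in s.
With the tool pointing down it reaches from about 0.325 to 0.85 m from the base axis. Payload 15.5 kg.
Tool frame: the origin (TCP) lies at the very end of the fingers, on their centre line; the grasp point (between the pads) lies 19 mm behind it; z points along the fingers, y is the line along which they close (so a half turn about z gives the same grasp; the last joint's range is limited). The gripper opens to 91 mm and grips with 3 to 60 N. Pads are 32 mm wide; open, the fingers measure 118 mm over their backs; the gripper's body (76 mm by 178 mm) begins 60 mm behind the grasp point.
Start: joints at [1.075, 0.494, 1.345, -0, 1.302, -0.096], TCP at [0.244, 0.575, 0.214] pointing down, gripper open.
Joint ranges: [-2.91, 2.91], [-0.82, 2.16], [0.22, 2.67], [-1.22, 4.37], [0.12, 2.79], [-3.08, 3.08]. Speed limits (rad/s): [1.89, 1.89, 2.57, 3.01, 3.01, 3.01].

### API

Orientations are given as a unit quaternion [w, x, y, z].
In Python, from plant import sense, capture, finish_job, search_frame gives the robot as it stands.
- The arm moves only by the shell command python3 -m jog 'ROWS'. ROWS is text: rows parted by semicolons, each of 7 numbers parted by spaces: the finger opening in m, from 0 to 0.0912, then the shift along the tool's x, y, z in m, then the turn, a rotation vector about the tool's x, y, z in rad. In form: gripper tx ty tz wx wy wz; .... A call has 1 to 5 rows; each row is the pose to reach, as a shift and turn from the pose commanded when the call began, along the tool's axes at that moment; what a row does not reach only later rows make up. A row lasts 1/12 s, in which the tool goes at most 41.7 mm and 7.16 degrees, less where a joint would pass 70% of its speed; a pose out of reach is approached as far as the arm can. A call with a gripper value outside its range is refused whole. The fingers move at their own pace and stop on an object; the grip force is fixed at half the most. Time passes only in rows, so rows that repeat a pose let the fingers close. It gives the time, the measured TCP pose, the force, the opening and the grip force at its end, in the units of the state.
- sense(): the state, without advancing time (a new reading comes with each control period).
- capture(name): name is "scene" or "top"; returns a dict with "image" (384x512x3 uint8, red, green, blue), "fx", "fy", "cx", "cy" (pixels), "k1" (the pictures are not rectified: a ray, as slopes to the right and down, at radius r is drawn at 1 + k1 r^2 times it, then the intrinsics apply), "pose" (4x4, takes a point from camera to world coordinates). Camera axes: x right, y up, looking along -z (the intrinsics and any distortion apply to the point x, -y, -z); pixel columns grow to the right and rows downward; lengths in m; the calibration is good to about 2 mm. A picture is of the moment at which its call begins. There is no depth.
- finish_job(): hands the job in; it is judged then, once.
Trained networks look in the newest picture that a camera, given by its name, has taken for a name from the list of things; names that differ only in an ending like _2 or _b are one class to them, and where a whole thing is asked for, a point or a joint stands for the part that bears it (a point fixed in the world has none). Each returns a list of dicts, best first, with "conf" (0 to 1); they miss things now and then, are a little off and sometimes report something else, mostly with a low value. They report only what shows in the picture. A call takes as long as a camera call.
- search_frame(camera, target): "xyz" ([x, y, z] in m, in world coordinates, good to about 4 mm: the middle of the surface that is visible of it).
The state is a dict: "clock": time; "q": joint angles; "dq": joint speeds; "effort": joint torques, N m; "tcp_pos": TCP position; "tcp_rot": TCP orientation; "wrist_force": force on the tool from outside, world axes, zero at the start; "torque": the same for the moment, N m; "opening": opening from 0.0 (shut) to 1.0 (fully open); "grasp_force": force on a finger pad.
Only numpy, scipy, OpenCV 4.12 (cv2) and the standard library are available. Lean on these libraries where they do the work, as an engineer would, in place of code of your own. Each camera call takes 0.05 s, during which the arm holds its last target. There are 200 camera calls.

### The job

Close up the wooden resistance box with your fingertips: push its side drawer fully home and push the lid over and down until it is fully shut, without pinching the lid, letting it slam, or shoving or lifting the box itself. Leave the brass weight, the bar magnet and the yellow meter where they are. The drawer and the lid may be closed in either order.

Things in the scene. Friction and masses are not known exactly. Their poses are not given: they have to be found in the camera images.
- case: Loose wooden instrument case (4 kg, on rubber feet), 170 (x) x 260 (y) x 75 mm high without its lid. Origin: centre of the underside, on the bench. Axes: z up, +x to the hinge side (away from the robot at yaw 0), +y to the left. Its inside is filled by a black panel with grey knobs, below the rim. Stands at any yaw within about 0.35 rad. The drawer comes out of its -y side.
- lid_hinge (a point): Middle of the lid's hinge line, on the +x top edge of the case: case frame (85, 0, 75) mm. The hinge line runs along the case's y. This point turns with the lid.
- lid_edge (a point): Middle of the lid's free edge, on its outer face (the top face when shut): lid frame (-170, 0, 12) mm from lid_hinge, whose frame turns with the lid. Lid: wooden board 170 x 260 mm, 12 mm thick in all. Own z axis = outward normal of the outer face.
- lid (a joint): Lid angle, rad: 0 = shut flat on the case, pi/2 = upright, opens up and away about the case's +y axis to at most 1.8. Starts between 1.15 and 1.65. Stiff hinge: the lid stays at any angle where it is left; about 5 N near the free edge moves it.
- lid_board: The wooden outer board of the lid, 170 x 260 x 9 mm, reaching from 3 to 12 mm over the hinge plane. Origin and axes as point lid_hinge.
- lid_lining: The grey fabric-coloured lining panel on the lid's inner face, 150 x 240 x 3 mm. Origin and axes as point lid_hinge. Fingers pressing on board and lining at once count as pinching the lid.
- drawer_front (a point): Centre of the outer face of the drawer's dark wooden front, 122 mm wide (case x) x 40 mm high x 12 mm thick, from 10 to 50 mm over the bench; this point is 30 mm over the bench. Its frame is parallel to the case's: +y points into the case, the way to push. Fully home, the front lies against the case's side and this point is at (0, -142, 30) mm in the case frame. The filled tray behind it is no higher than 41 mm.
- drawer (a joint): How far the drawer is pulled out, m: 0 = fully home (stop), at most 0.09. Starts between 0.045 and 0.085. Takes about 2 to 4 N to slide and stays where it is left.
- weight: Loose brass weight with a knob on top, 48 mm diameter, 74 mm high, 0.5 kg, standing behind the lid's hinge side. Origin: centre of the underside. Leave alone.
- magnet: Loose bar magnet, half red, half blue, 80 x 16 x 12 mm, lying beside the case, on its +y (left) side. Origin: centre of the underside. Leave alone.
- meter: Loose yellow multimeter, 130 x 70 x 30 mm (37 mm at its dial), lying beyond the drawer. Origin: centre of the underside. Leave alone.

How it is judged:
At the end, for the whole second after the job is handed in: Drawer within 4 mm of fully home and lid within 0.04 rad of shut; case upright (0.04 rad) and within 30 mm of where it stood; weight, magnet and meter at rest within 25 mm of where they stood, the weight upright (0.1 rad) (value of joint drawer below 0.004 m and value of joint lid below 0.04 rad and linear speed of each of case, weight, magnet, meter below 0.02 m/s and not (distance of weight from where it was at the start of the episode above 0.025 m) and not (distance of magnet from where it was at the start of the episode above 0.025 m) and not (distance of meter from where it was at the start of the episode above 0.025 m) and distance of case from where it was at the start of the episode below 0.03 m and angle between case's own z axis and vertical below 0.04 rad and angle between weight's own z axis and vertical below 0.1 rad); the robot touches nothing.
It fails at once if the lid was slammed (closing faster than 3 rad/s) (velocity of joint lid below -3 rad/s).
It fails at once if the lid was pinched: fingers pressing on its outer board and its lining at once (contact force between the fingers and lid_board above 1.5 N and contact force between the fingers and lid_lining above 1.5 N).
It fails at once if the case was shoved more than 30 mm (distance of case from where it was at the start of the episode above 0.03 m).
It fails at once if the case was lifted or tipped (height (world z) of case above 0.012 m or angle between case's own z axis and vertical above 0.12 rad).
It fails at once if a bystander (weight, magnet or meter) was moved more than 25 mm, lifted or tipped over (distance of any of weight, magnet, meter from where it was at the start of the episode above 0.025 m or height (world z) of any of weight, magnet, meter above 0.012 m or angle between weight's own z axis and vertical above 0.4 rad).
It also fails if it takes over 56 s, if anything falls off the work surface, if the arm or the gripper's body presses on something with over 40 N, if the wrist force passes 120 N, or if a joint passes its speed limit or range.

## Working session

There is one attempt and no reset: what is moved stays moved. The work goes in short steps, Python scripts to look and compute and a shell command to move; the robot and the scene stay as the last step left them, time stands still between calls to the robot, and variables do not carry over. Pictures are saved under pics/ and viewed, at most 10 in all, crops included, and the job is handed in when it is done.

```bash
mkdir -p pics; ls; cat > h.py <<'E'
import numpy as np, cv2
from plant import sense, capture, finish_job, search_frame
np.set_printoptions(precision=4,suppress=True)
def save(c,f): cv2.imwrite('pics/'+f,c['image'][:,:,::-1])
def K(c): return np.array([[c['fx'],0,c['cx']],[0,c['fy'],c['cy']],[0,0,1.]])
def proj(c,P):
    T=np.linalg.inv(np.array(c['pose'])); P=np.atleast_2d(P)@T[:3,:3].T+T[:3,3]
    s=np.c_[P[:,0]/-P[:,2],P[:,1]/P[:,2]]
    s=s*(1+c['k1']*(s**2).sum(1,keepdims=True))
    return s*[c['fx'],c['fy']]+[c['cx'],c['cy']]
E
python3 - <<'E'
from h import *
for n in('scene','top'):
    c=capture(n);save(c,n+'0.png');print(n,c['fx'],c['k1'],np.array(c['pose']))
    for t in('case','lid_hinge','lid_edge','lid_board','lid_lining','drawer_front','weight','magnet','meter'):
        print(t,[(np.array(d['xyz']),round(d['conf'],2)) for d in search_frame(n,t)[:2]])
s=sense();print(s['clock'],s['tcp_pos'],s['tcp_rot'],s['wrist_force'])
E
```

```text
pics
scene 471.00099907776973 -0.14725645325092546 [[-0.9986 -0.0337  0.041   0.6208]
 [ 0.053  -0.6317  0.7734  0.8789]
 [-0.0002  0.7745  0.6326  0.827 ]
 [ 0.      0.      0.      1.    ]]
case [(array([0.5485, 0.1465, 0.0559]), 0.77)]
lid_hinge [(array([0.6256, 0.1869, 0.2188]), 0.83), (array([0.6196, 0.2234, 0.2341]), 0.32)]
lid_edge [(array([0.6242, 0.1864, 0.2173]), 0.82)]
lid_board [(array([0.6252, 0.1797, 0.2155]), 0.68)]
lid_lining []
drawer_front [(array([ 0.5367, -0.0888,  0.0367]), 0.62)]
weight [(array([0.7026, 0.0932, 0.043 ]), 0.85), (array([ 0.5158, -0.2187,  0.0264]), 0.31)]
magnet [(array([0.5428, 0.3064, 0.0113]), 0.56)]
meter [(array([ 0.5184, -0.2193,  0.0302]), 0.98)]
top 469.0950299681627 -0.02348346061090643 [[-0.0046  0.984  -0.1782  0.374 ]
 [-0.9999 -0.0016  0.0167 -0.003 ]
 [ 0.0161  0.1782  0.9839  1.1931]
 [ 0.      0.      0.      1.    ]]
case [(array([0.5618, 0.0958, 0.0597]), 0.63)]
lid_hinge [(array([0.6216, 0.115 , 0.2025]), 0.64)]
lid_edge [(array([0.6186, 0.1126, 0.2051]), 0.76)]
lid_board [(array([ 0.5131, -0.2343,  0.0324]), 0.53)]
lid_lining [(array([0.6149, 0.1128, 0.1793]), 0.8)]
drawer_front [(array([0.6942, 0.0742, 0.0503]), 0.16)]
weight [(array([0.6972, 0.071 , 0.0495]), 0.51)]
magnet [(array([0.5442, 0.3005, 0.0118]), 0.6)]
meter [(array([ 0.5138, -0.2366,  0.0336]), 0.69)]
1.0 [0.2438 0.5755 0.2139] [-0.      0.1991  0.98    0.    ] [-0.5925  0.3231 -1.0825]
```

View pics/scene0.png

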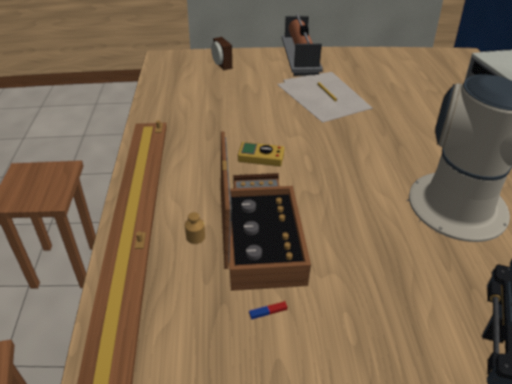

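View pics/top0.png

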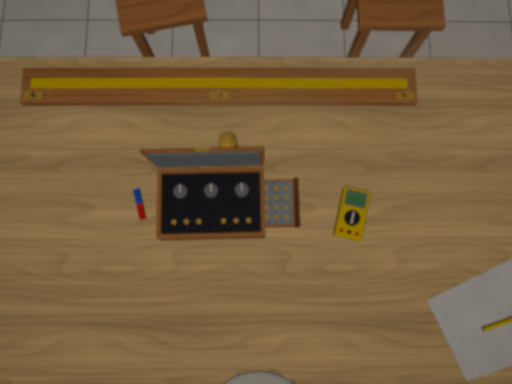

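The scene view shows the open case around (265,235), with the lid upright and edge-on at x≈225. The drawer sticks out at (257,182), the meter is at (262,153), the weight at (195,228) and the magnet at (268,310). In the top view the case spans (158–265, 168–238), the lid's free edge runs (142–264, 150) and the drawer front is at x≈297. I'll zoom in for accurate corners.

```bash
python3 - <<'E'
import cv2
a=cv2.imread('pics/top0.png')[135:250,125:310];b=cv2.imread('pics/scene0.png')[120:300,170:320]
cv2.imwrite('pics/topz.png',cv2.resize(a,None,fx=4,fy=4,interpolation=cv2.INTER_CUBIC))
cv2.imwrite('pics/scenez.png',cv2.resize(b,None,fx=3.3,fy=3.3,interpolation=cv2.INTER_CUBIC))
E
```

```text
(no output)
```

View pics/topz.png

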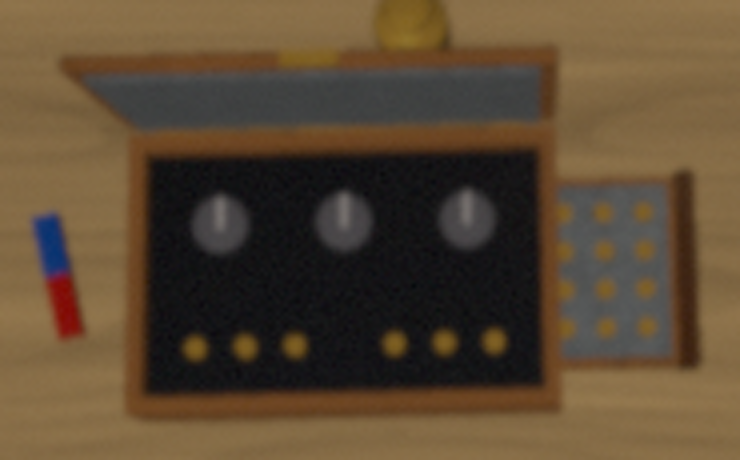

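View pics/scenez.png

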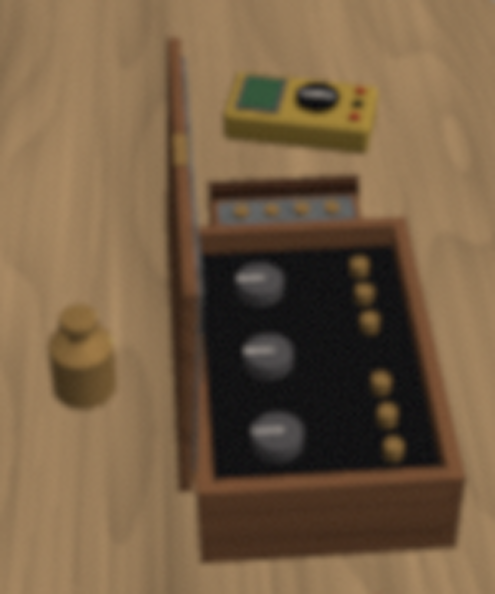

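Both zooms show clear corners: the case rim, the lid's free edge corners and the top edge of the drawer front. I'll fit the given model to these corners in both views.

```bash
cat > fit.py <<'E'
from h import *
from scipy.optimize import least_squares
def pts(p):
    x,y,w,l,d=p
    R=np.array([[np.cos(w),-np.sin(w),0],[np.sin(w),np.cos(w),0],[0,0,1]])
    def lid(a,b,c): # rotation about +y by angle l opening up
        return [85+np.cos(l)*a+np.sin(l)*c, b, 75-np.sin(l)*a+np.cos(l)*c]
    L=dict(nl=[-85,130,75],nr=[-85,-130,75],fl=[85,130,75],fr=[85,-130,75],bnl=[-85,130,0],bfl=[85,130,0],
      ll=lid(-170,130,12),lr=lid(-170,-130,12),
      df=[61,-142-d*1000,50],dn=[-61,-142-d*1000,50],le=lid(-170,0,12),dc=[0,-142-d*1000,30])
    return {k:R@(np.array(v)/1000)+[x,y,0] for k,v in L.items()}
E
python3 - <<'E'
from fit import *
T={'nl':(127,415),'nr':(560,410),'fr':(556,122),'ll':(60,60),'lr':(557,48),'df':(692,172),'dn':(700,364)}
S={'nl':(463,480),'fl':(198,492),'bnl':(455,547),'bfl':(203,560),'nr':(405,220),'lr':(167,38),'ll':(180,293),'df':(208,182),'dn':(357,177)}
ct=capture('top');cs=capture('scene')
def res(p):
    P=pts(p);r=[]
    for k,v in T.items(): r.append(proj(ct,P[k])[0]-(125+v[0]/4-.4,135+v[1]/4-.4))
    for k,v in S.items(): r.append(proj(cs,P[k])[0]-(170+v[0]/3.3-.35,120+v[1]/3.3-.35))
    return np.ravel(r)
s=least_squares(res,[.55,.1,0,1.4,.06],loss='soft_l1');print(s.x);print(res(s.x).reshape(-1,2))
for k,v in pts(s.x).items(): print(k,v)
E
```

```text
[0.5388 0.1125 0.02   1.5243 0.0719]
[[-0.6251 -0.0046]
 [ 0.8106 -1.2661]
 [ 0.1211  0.932 ]
 [-0.1176 -0.9537]
 [ 0.6935 -0.4767]
 [-0.0541 -0.629 ]
 [-0.2394  0.3321]
 [ 0.8777 -0.7383]
 [-0.2032  0.4483]
 [ 0.1323  1.3522]
 [-0.8973  2.2274]
 [ 0.1078 -1.2537]
 [ 0.3365 -0.6406]
 [ 0.8544  0.0464]
 [-0.0298 -0.0576]
 [ 0.4812 -0.6206]]
nl [0.4512 0.2407 0.075 ]
nr [ 0.4564 -0.0192  0.075 ]
fl [0.6212 0.2441 0.075 ]
fr [ 0.6264 -0.0158  0.075 ]
bnl [0.4512 0.2407 0.    ]
bfl [0.6212 0.2441 0.    ]
ll [0.6252 0.2442 0.2454]
lr [ 0.6305 -0.0157  0.2454]
df [ 0.6041 -0.1002  0.05  ]
dn [ 0.4821 -0.1026  0.05  ]
le [0.6278 0.1142 0.2454]
dc [ 0.5431 -0.1014  0.03  ]
```

```bash
python3 -m jog '0 0 0 -0.11 0 0 -0.401; 0 0 0 -0.11 0 0 -0.401; 0 0 0 -0.11 0 0 -0.401; 0 0 0 -0.11 0 0 -0.401; 0 0 0 -0.11 0 0 -0.401'
```

```text
clock: 1.52
tcp_pos: [0.2442, 0.5761, 0.3258]
tcp_rot: [0.001, -0.001, 1.0, 0.002]
wrist_force: [-0.6, 0.7, -1.0]
opening: 0.668
grasp_force: 0.0
```

```bash
for i in 1; do python3 -m jog '0 -0.14 -0.15 0 0 0 0; 0 -0.14 -0.15 0 0 0 0; 0 -0.14 -0.15 0 0 0 0; 0 -0.14 -0.15 0 0 0 0; 0 -0.14 -0.15 0 0 0 0'; done; python3 -m jog '0 -0.14 -0.15 0 0 0 0; 0 -0.14 -0.15 0 0 0 0; 0 -0.14 -0.15 0 0 0 0; 0 -0.14 -0.15 0 0 0 0; 0 -0.14 -0.15 0 0 0 0'; python3 -m jog '0 -0.14 -0.15 0 0 0 0; 0 -0.14 -0.15 0 0 0 0; 0 -0.14 -0.15 0 0 0 0; 0 -0.14 -0.15 0 0 0 0; 0 -0.14 -0.15 0 0 0 0'
```

```text
clock: 1.93
tcp_pos: [0.3846, 0.4233, 0.3227]
tcp_rot: [-0.001, 0.001, 1.0, -0.001]
wrist_force: [0.8, 0.7, 0.1]
opening: 0.299
grasp_force: 0.0
clock: 2.35
tcp_pos: [0.5247, 0.2733, 0.3227]
tcp_rot: [-0.001, 0.001, 1.0, -0.0]
wrist_force: [0.3, 0.2, -0.9]
opening: 0.005
grasp_force: 0.0
clock: 2.77
tcp_pos: [0.6648, 0.1233, 0.3224]
tcp_rot: [-0.001, 0.001, 1.0, -0.0]
wrist_force: [1.1, 1.2, 0.1]
opening: 0.002
grasp_force: 0.0
```

```bash
python3 -m jog '0 -0.02 0 0 0 0 0; 0 -0.02 0 0.035 0 0 0; 0 -0.02 0 0.07 0 0 0; 0 -0.02 0 0.098 0 0 0; 0 -0.02 0 0.098 0 0 0'; python3 - <<'E'
from h import *
a=capture('scene')['image'][60:330,140:360];b=capture('top')['image'][90:270,110:320]
cv2.imwrite('pics/near1.png',np.hstack([cv2.resize(a,(396,486)),cv2.resize(b,(400,486))])[:,:,::-1])
E
```

```text
clock: 3.18
tcp_pos: [0.6804, 0.125, 0.2184]
tcp_rot: [-0.006, 0.001, 1.0, -0.001]
wrist_force: [-0.7, -0.2, -0.8]
opening: 0.001
grasp_force: 0.0
```

View pics/near1.png

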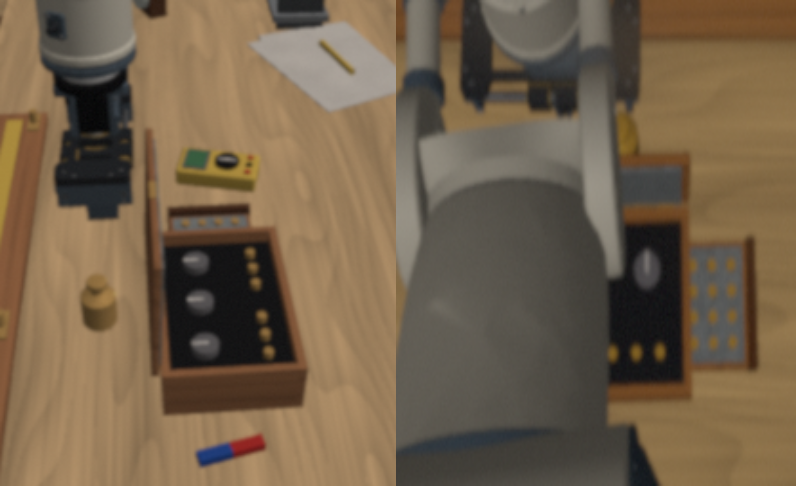

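The gripper is behind the lid at about (95,210), clear of the lid and above the weight. Next is contact, then the arc.

```bash
python3 -c "
from h import *
s=sense();print(s['tcp_pos'],s['wrist_force'])"; python3 -m jog '0 0.013 -0.01 0 0 0 0; 0 0.024 -0.01 0 0 0 0; 0 0.034 -0.01 0 0 0 0; 0 0.042 -0.01 0 0 0 0; 0 0.050 -0.01 0 0 0 0'
```

```text
[0.6833 0.1255 0.2252] [ 0.7613 -0.2175  2.0487]
clock: 3.7
tcp_pos: [0.6349, 0.1156, 0.2283]
tcp_rot: [0.002, 0.0, 1.0, 0.0]
wrist_force: [4.1, -1.5, 2.4]
opening: 0.005
grasp_force: 1.7
```

```bash
python3 -m jog '0 0.010 0 0.001 0 0 0; 0 0.023 0 0.003 0 0 0; 0 0.037 0 0.007 0 0 0; 0 0.051 0 0.012 0 0 0; 0 0.065 0 0.018 0 0 0'
```

```text
clock: 4.12
tcp_pos: [0.5694, 0.1155, 0.2093]
tcp_rot: [0.002, -0.0, 1.0, -0.0]
wrist_force: [2.2, -2.1, 0.4]
opening: 0.006
grasp_force: 1.3
```

```bash
python3 -m jog '0 0 0 0 0 0 0'
```

```text
clock: 4.2
tcp_pos: [0.5669, 0.1157, 0.2082]
tcp_rot: [-0.0, -0.0, 1.0, -0.0]
wrist_force: [0.2, 0.9, -0.1]
opening: 0.003
grasp_force: 0.0
```

```bash
python3 -m jog '0 0.011 0 0.008 0 0 0; 0 0.023 0 0.017 0 0 0; 0 0.034 0 0.028 0 0 0; 0 0.044 0 0.039 0 0 0; 0 0.053 0 0.051 0 0 0'; python3 - <<'E'
from h import *
a=capture('scene')['image'][60:330,140:360]
cv2.imwrite('pics/near2.png',cv2.resize(a,(440,540))[:,:,::-1])
print(sense()['tcp_pos'],sense()['wrist_force'])
E
```

```text
clock: 4.62
tcp_pos: [0.5168, 0.1156, 0.1577]
tcp_rot: [0.001, -0.0, 1.0, 0.0]
wrist_force: [0.7, -0.4, 1.8]
opening: 0.002
grasp_force: 1.1
[0.5141 0.1156 0.1554] [-2.0153  0.7546 -2.6158]
```

View pics/near2.png

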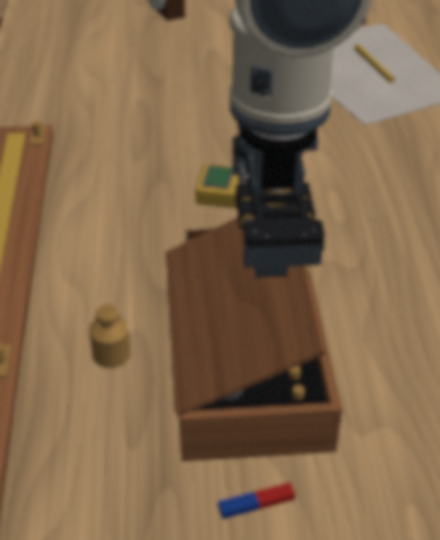

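The lid is about half shut, with the fingertip at (270,270) on its outer face near the free edge. The case, weight and magnet haven't moved.

```bash
python3 -m jog '0 0.008 0 0.012 0 0 0; 0 0.014 0 0.024 0 0 0; 0 0.019 0 0.037 0 0 0; 0 0.022 0 0.049 0 0 0; 0 0.024 0 0.059 0 0 0'; python3 -m jog '0 0 0 0.004 0 0 0; 0 0 0 0.008 0 0 0; 0 0 0 0.010 0 0 0; 0 0 0 0.012 0 0 0;0 0 0 0.012 0 0 0'
```

```text
clock: 5.08
tcp_pos: [0.4931, 0.1157, 0.0981]
tcp_rot: [0.001, -0.0, 1.0, 0.0]
wrist_force: [0.1, -1.8, 1.0]
opening: 0.005
grasp_force: 0.9
clock: 5.5
tcp_pos: [0.4926, 0.1156, 0.0871]
tcp_rot: [0.001, -0.0, 1.0, 0.0]
wrist_force: [-4.1, 0.1, 14.4]
opening: 0.009
grasp_force: 7.2
```

```bash
python3 -m jog '0 0 0 0.001 0 0 0; 0 0 0 0.002 0 0 0; 0 0 0 0.002 0 0 0'; python3 -m jog '0 0 0 -0.03 0 0 0; 0 0 0 -0.06 0 0 0; 0 0 0 -0.1 0 0 0; 0 0 0 -0.1 0 0 0; 0 0 0 -0.1 0 0 0'
```

```text
clock: 5.75
tcp_pos: [0.4927, 0.1157, 0.0868]
tcp_rot: [0.001, -0.0, 1.0, 0.0]
wrist_force: [-16.1, -1.2, 57.1]
opening: 0.006
grasp_force: 28.7
clock: 6.17
tcp_pos: [0.4937, 0.1157, 0.1865]
tcp_rot: [0.003, -0.0, 1.0, 0.0]
wrist_force: [0.3, -0.1, -0.8]
opening: 0.002
grasp_force: 0.0
```

The lid is shut: contact was firm at z = 0.087 m, the closed height. Now the drawer.

```bash
python3 -m jog '0 -0.025 -0.13 0 0 0 0; 0 -0.025 -0.13 0 0 0 0; 0 -0.025 -0.13 0 0 0 0; 0 -0.025 -0.13 0 0 0 0; 0 -0.025 -0.13 0 0 0 0';python3 -m jog '0 -0.024 -0.13 0 0 0 0; 0 -0.024 -0.13 0 0 0 0; 0 -0.024 -0.13 0 0 0 0; 0 -0.024 -0.13 0 0 0 0; 0 -0.024 -0.13 0 0 0 0'; python3 - <<'E'
from h import *
c=capture('top');s=sense();print(s['tcp_pos'])
for t in('case','drawer_front','meter','weight','magnet'):print(t,[(np.array(d['xyz']),round(d['conf'],2)) for d in search_frame('top',t)[:1]])
a=capture('scene')['image'][60:330,140:360];b=c['image'][110:270,110:400]
cv2.imwrite('pics/near3.png',np.hstack([cv2.resize(a,(326,400)),cv2.resize(b,(470,400))])[:,:,::-1])
E
```

```text
clock: 6.58
tcp_pos: [0.5173, -0.017, 0.1832]
tcp_rot: [-0.0, 0.002, 1.0, -0.0]
wrist_force: [-0.1, 0.4, 0.3]
opening: 0.009
grasp_force: 0.0
clock: 7.0
tcp_pos: [0.5412, -0.1461, 0.1831]
tcp_rot: [-0.0, 0.001, 1.0, 0.0]
wrist_force: [-0.3, 0.6, -1.4]
opening: 0.007
grasp_force: 0.0
[ 0.5407 -0.1444  0.1831]
case [(array([0.5393, 0.103 , 0.0894]), 0.55)]
drawer_front [(array([ 0.545 , -0.0385,  0.0355]), 0.9)]
meter [(array([ 0.5055, -0.2386,  0.033 ]), 0.77)]
weight [(array([0.6918, 0.0687, 0.051 ]), 0.74)]
magnet [(array([0.5422, 0.3001, 0.0118]), 0.62)]
```

View pics/near3.png

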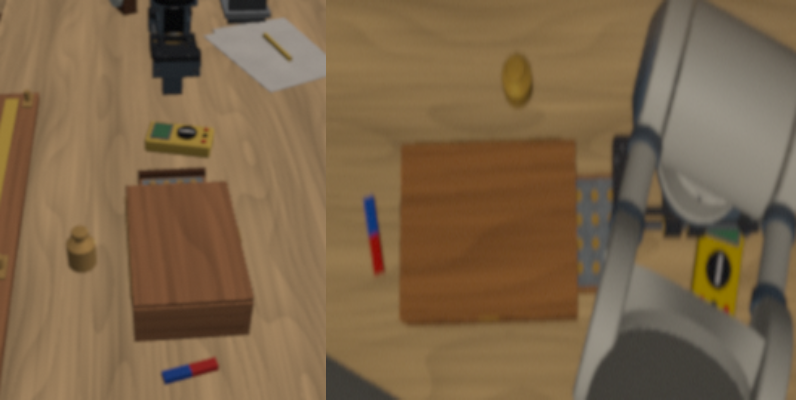

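The lid is flat and shut. The drawer front is still out at (172,175) and the meter lies beyond it at (180,138). I'll check the gap between the front and the meter before descending.

```bash
python3 - <<'E'
from h import *
from scipy.optimize import fsolve
c=capture('scene')
for px,z in(((238,155.5),.03),((281,160),.03),((232.7,175),.05),((278,173.5),.05)):
    r=fsolve(lambda q:proj(c,[q[0],q[1],z])[0]-px,[.54,-.2]);print(px,r)
E
```

```text
(238, 155.5) [ 0.5855 -0.2133]
(281, 160) [ 0.4647 -0.1853]
(232.7, 175) [ 0.604  -0.0991]
(278, 173.5) [ 0.4833 -0.0991]
```

```bash
python3 -m jog '0 -0.002 -0.002 0.04 0 0 0; 0 -0.002 -0.002 0.08 0 0 0; 0 -0.002 -0.002 0.12 0 0 0; 0 -0.002 -0.002 0.145 0 0 0; 0 -0.002 -0.002 0.151 0 0 0'; python3 -m jog '0 0 0.008 0 0 0 0; 0 0 0.016 0 0 0 0; 0 0 0.023 0 0 0 0; 0 0 0.03 0 0 0 0; 0 0 0.036 0 0 0 0'
```

```text
clock: 7.82
tcp_pos: [0.5407, -0.1452, 0.0292]
tcp_rot: [-0.003, -0.0, 1.0, 0.001]
wrist_force: [-1.6, 1.3, -0.2]
opening: 0.004
grasp_force: 0.0
clock: 8.23
tcp_pos: [0.5438, -0.1097, 0.0344]
tcp_rot: [0.001, -0.0, 1.0, -0.0]
wrist_force: [0.0, -2.5, 2.2]
opening: 0.001
grasp_force: 1.3
```

```bash
python3 -m jog '0 0 0.008 0.002 0 0 0; 0 0 0.017 0.002 0 0 0; 0 0 0.026 0.002 0 0 0; 0 0 0.035 0.002 0 0 0; 0 0 0.044 0.002 0 0 0'; python3 -m jog '0 0 0.005 0 0 0 0; 0 0 0.009 0 0 0 0; 0 0 0.012 0 0 0 0; 0 0 0.015 0 0 0 0; 0 0 0.017 0 0 0 0'
```

```text
clock: 8.65
tcp_pos: [0.5429, -0.0655, 0.031]
tcp_rot: [-0.0, -0.0, 1.0, -0.0]
wrist_force: [0.2, -2.8, 2.0]
opening: 0.006
grasp_force: 1.4
clock: 9.07
tcp_pos: [0.5427, -0.0492, 0.0308]
tcp_rot: [-0.0, -0.0, 1.0, 0.0]
wrist_force: [-1.6, -2.0, 1.2]
opening: 0.0
grasp_force: 1.1
```

Still sliding at about 2 N. I'll creep forward until the force rises.

```bash
python3 -m jog '0 0 0.001 0 0 0 0; 0 0 0.002 0 0 0 0; 0 0 0.003 0 0 0 0; 0 0 0.004 0 0 0 0; 0 0 0.004 0 0 0 0'; python3 -m jog '0 0 0.001 0 0 0 0; 0 0 0.002 0 0 0 0'; python3 -m jog '0 0 0.001 0 0 0 0; 0 0 0.001 0 0 0 0'
```

```text
clock: 9.48
tcp_pos: [0.5429, -0.0454, 0.0308]
tcp_rot: [-0.0, -0.0, 1.0, 0.0]
wrist_force: [-1.0, -0.4, -0.6]
opening: 0.006
grasp_force: 0.6
clock: 9.65
tcp_pos: [0.543, -0.0435, 0.0309]
tcp_rot: [-0.0, -0.0, 1.0, -0.0]
wrist_force: [-0.9, -2.4, -0.5]
opening: 0.006
grasp_force: 1.0
clock: 9.82
tcp_pos: [0.5429, -0.0423, 0.0309]
tcp_rot: [-0.0, -0.0, 1.0, 0.0]
wrist_force: [-1.2, -0.8, 0.6]
opening: 0.006
grasp_force: 0.5
```

```bash
python3 -m jog '0 0 0.001 0 0 0 0; 0 0 0.002 0 0 0 0'; python3 -m jog '0 0 0.001 0 0 0 0; 0 0 0.001 0 0 0 0'
```

```text
clock: 9.98
tcp_pos: [0.543, -0.0404, 0.0309]
tcp_rot: [-0.0, -0.0, 1.0, -0.0]
wrist_force: [-0.8, -2.6, 0.1]
opening: 0.005
grasp_force: 1.0
clock: 10.15
tcp_pos: [0.5429, -0.0395, 0.0309]
tcp_rot: [-0.0, -0.0, 1.0, -0.0]
wrist_force: [-1.3, -3.7, 0.1]
opening: 0.005
grasp_force: 1.6
```

```bash
python3 -m jog '0 0 0.001 0 0 0 0; 0 0 0.001 0 0 0 0'; python3 -m jog '0 0 0.001 0 0 0 0; 0 0 0.001 0 0 0 0'
```

```text
clock: 10.32
tcp_pos: [0.5429, -0.0392, 0.0309]
tcp_rot: [-0.0, -0.0, 1.0, -0.001]
wrist_force: [-1.8, -12.1, -0.6]
opening: 0.008
grasp_force: 6.0
clock: 10.48
tcp_pos: [0.543, -0.0391, 0.031]
tcp_rot: [0.0, -0.001, 1.0, -0.001]
wrist_force: [-3.9, -21.6, -1.4]
opening: 0.007
grasp_force: 10.7
```

It's at the hard stop: the force jumped to 21 N with no further motion. Retreating.

```bash
python3 -m jog '0 0 -0.02 0 0 0 0; 0 0 -0.05 0 0 0 0; 0 0 -0.09 -0.02 0 0 0; 0 0 -0.1 -0.06 0 0 0; 0 0 -0.1 -0.1 0 0 0'; python3 -m jog '0 0 -0.15 -0.1 0 0 0; 0 0 -0.15 -0.1 0 0 0; 0 0 -0.15 -0.1 0 0 0; 0 0 -0.15 -0.1 0 0 0; 0 0 -0.15 -0.1 0 0 0'; python3 - <<'E'
from h import *
c=capture('top');a=capture('scene')
for n in('top','scene'):
  for t in('case','drawer_front','meter','weight','magnet'):print(n,t,[(np.array(d['xyz']),round(d['conf'],2)) for d in search_frame(n,t)[:1]])
a=a['image'][60:330,140:360];b=c['image'][110:270,110:400]
cv2.imwrite('pics/end.png',np.hstack([cv2.resize(a,(326,400)),cv2.resize(b,(470,400))])[:,:,::-1])
E
```

```text
clock: 10.9
tcp_pos: [0.5423, -0.1399, 0.1312]
tcp_rot: [-0.001, 0.001, 1.0, 0.0]
wrist_force: [0.2, -0.6, 0.9]
opening: 0.003
grasp_force: 0.0
clock: 11.32
tcp_pos: [0.5441, -0.2923, 0.2346]
tcp_rot: [0.002, 0.001, 1.0, -0.002]
wrist_force: [-0.6, 0.4, 0.7]
opening: 0.005
grasp_force: 0.0
top case [(array([0.5463, 0.1126, 0.0906]), 0.89)]
top drawer_front [(array([ 0.536 , -0.0209,  0.0468]), 0.47)]
top meter [(array([ 0.5221, -0.2313,  0.0323]), 0.61)]
top weight [(array([0.693, 0.073, 0.052]), 0.83)]
top magnet [(array([0.5431, 0.2994, 0.0125]), 0.78)]
scene case [(array([0.5406, 0.1695, 0.0865]), 0.88)]
scene drawer_front []
scene meter [(array([ 0.5188, -0.2182,  0.0249]), 0.93)]
scene weight [(array([0.7009, 0.0936, 0.0428]), 0.57)]
scene magnet [(array([0.5448, 0.3009, 0.0129]), 0.81)]
```

View pics/end.png

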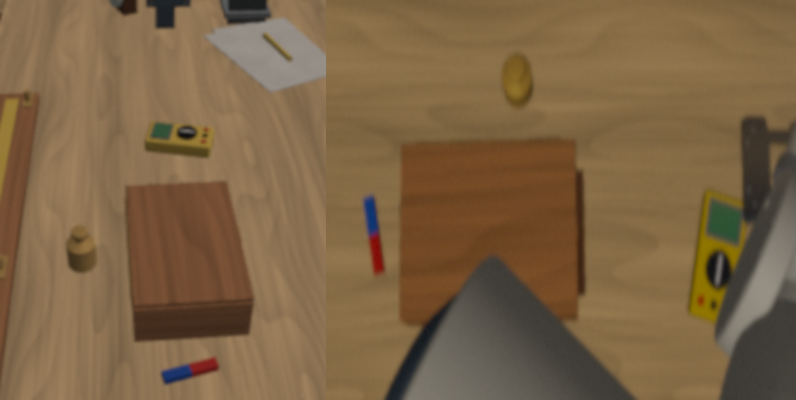

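The drawer front is flush against the case at (580,232), the lid is flat, and the case, weight, magnet and meter are where they started. The arm is clear, so I'm handing in.

```bash
python3 -m jog '0 0 0 0 0 0 0; 0 0 0 0 0 0 0'; python3 -c "
from plant import finish_job
print(finish_job())"
```

```text
clock: 12.08
tcp_pos: [0.5431, -0.2873, 0.2309]
tcp_rot: [-0.0, -0.0, 1.0, 0.0]
wrist_force: [-0.0, 0.3, 0.0]
opening: 0.005
grasp_force: 0.0
the job is handed in; nothing more can be done
None
```

The lid is shut and the drawer is against its stop; in the last pictures the case, weight, magnet and meter had not visibly moved, and I handed the job in at about 12 s (no verdict was returned).

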